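# Stage the bottle neck, then hold the bead kiln lid open

### The job

The amber bottle neck goes into the kiln next: with the kiln still shut, swap it with the white crucible, so that the neck stands upright in the middle of the square tile and the crucible upright in the middle of the round cork mat. Then raise the kiln lid by its handle to 40 degrees above closed and finish still holding it there, so that I can load without losing the heat; the lid drops shut by itself, so never let it fall, and do not swing it wide open. Do not tip the neck or the crucible over at any time, and leave the reamer, the tweezers and their rest where they are.

Things in the scene. Friction and masses are not known exactly. Their poses are not given: they have to be found in the camera images.
- neck: Cut-off neck of an amber glass bottle, 94 mm tall, hollow, standing on its wide cut end: shoulder 60 mm across at the foot (up to 14 mm high), narrowing to a straight neck 27 mm across from 56 to 82 mm above the foot, then a lip 32 mm across. Starts upright on the cork mat. Origin: centre of the underside; z up along its axis. 80 to 150 g.
- crucible: White ceramic crucible, an open tapered cup 58 mm tall, 36 mm across at the foot, 43 mm at 20 mm height, 52 mm at the rim, wall 3.5 mm. Starts upright on the square tile. Origin: centre of the underside; z up. 65 to 125 g.
- tile: Flat square sand-coloured kiln-shelf tile, 115 x 115 x 12 mm, fixed on the bench; the staging place for what is loaded next. Origin: centre of its underside, on the bench; its top is 12 mm above. Its x and y axes run along its edges.
- cork: Round cork mat 115 mm across, 6 mm thick, fixed on the bench. Origin: centre of its underside; its top is 6 mm above.
- kiln: Grey steel top-opening bead kiln, fixed: case 210 mm deep (its x), 240 wide (its y), 150 high, lid 45 mm thick on top (197 in all when shut, plus an 11 mm vent plug), white switch box 55 mm wide on its left (+y) side. Origin: centre of the underside; x from the front (handle side, towards the robot) to the back (hinge side), y to its left, z up.
- lid (a joint): Opening angle of the kiln lid in rad, 0 shut (as it starts), growing as the front edge rises; 0.698 is 40 degrees. Stop at 1.4 rad. No stay or catch: gravity shuts it from any angle (2 to 4 N of lift at the handle holds it). The whole lid with its handle weighs 0.55 to 0.9 kg.
- lid_hinge (a point): Point on the hinge axis of the lid, at the middle of its width, 111 mm behind the kiln's centre and 150 mm above the bench. The axis is level and runs along the kiln's y.
- handle (a point): Dark round wooden bar on the front of the lid, moving with it: 16 mm thick, 120 mm long between two steel brackets, level, 42 mm (bar axis) ahead of the lid's front face, so 34 mm free behind it. It can turn between fingers. Origin: middle of the bar; when shut 258 mm ahead of the hinge axis, 22.5 mm above it, 172.5 mm above the bench. x to the hinge, y along the bar, z up when shut.
- reamer: Bead reamer lying on the bench: knurled brass handle 85 mm long and 13 mm thick with a 50 mm tapered steel point. Bystander. Origin: on the bench under it, near its middle, x towards the point.
- rest: Steel tweezers rest with two cork-lined saddles, 170 x 55 x 30 mm. Bystander. Origin: centre of its underside; x along its length.
- tweezers: Steel tweezers, 175 mm long, 12 mm wide, lying across the two cork saddles of the rest. Bystander. Origin: under the middle of its length, x towards the tips.
Mind the look-alikes: they are no part of the job. What is meant by the neck is not pink, and is the smaller of those in its own colour.

How it is judged:
On the way, in this order (a step that is already met when the one before it is completed fails the run):
1. neck and crucible have changed places, stand upright and released, and the kiln is still shut (horizontal distance between neck and tile below 0.025 m and z of neck in the frame of tile between 0.009 and 0.016 m and horizontal distance between crucible and cork below 0.035 m and z of crucible in the frame of cork between 0.003 and 0.01 m and angle between each of neck, crucible's own z axis and vertical below 0.1 rad and linear speed of each of neck, crucible below 0.03 m/s and contact force between the fingers and neck below 0.1 N and contact force between the fingers and crucible below 0.1 N and value of joint lid below 0.06 rad), for 0.2 s.
2. the lid is held by its handle at 40 degrees, give or take 5 (value of joint lid between 0.611 and 0.785 rad and velocity of joint lid between -0.15 and 0.15 rad/s and contact force between the fingers and lid_c1 above 1 N), for 0.5 s.
At the end, for the whole second after the job is handed in: The fingers still hold the lid by its handle (over 1 N), still, at 40 +-5 degrees, nothing else touching the kiln; neck upright and released on the tile within 25 mm of its centre, crucible upright and released on the cork within 35 mm of its centre; bystanders not moved (all of step 2 and horizontal distance between neck and tile below 0.025 m and z of neck in the frame of tile between 0.009 and 0.016 m and horizontal distance between crucible and cork below 0.035 m and z of crucible in the frame of cork between 0.003 and 0.01 m and angle between each of neck, crucible's own z axis and vertical below 0.1 rad and linear speed of each of neck, crucible below 0.03 m/s and contact force between each of the fingers, kiln and neck below 0.1 N and contact force between each of the fingers, kiln and crucible below 0.1 N and contact force between kiln and reamer below 0.1 N and contact force between kiln and rest below 0.1 N and contact force between kiln and tweezers below 0.1 N); the arm keeps its last pose, push and grip.
It fails at once if the lid is raised (over 0.15 rad) before the neck is on the tile and the crucible on the cork mat (value of joint lid above 0.15 rad and not (horizontal distance between neck and tile below 0.025 m and z of neck in the frame of tile between 0.009 and 0.016 m and horizontal distance between crucible and cork below 0.035 m and z of crucible in the frame of cork between 0.003 and 0.01 m)).
It fails at once if the lid is swung wide open (over 60 degrees) (value of joint lid above 1.05 rad).
It fails at once if the lid is let fall (closing faster than 2 rad/s) (velocity of joint lid below -2 rad/s).
It fails at once if the neck or the crucible is tipped over (more than 45 degrees) (angle between any of neck, crucible's own z axis and vertical above 0.785 rad).
It fails at once if the reamer, the rest or the tweezers are moved more than 30 mm (distance of any of reamer, rest, tweezers from where it was at the start of the episode above 0.03 m).
It also fails if it takes over 72 s, if anything falls off the work surface, if the arm or the gripper's body presses on something with over 40 N, if the wrist force passes 120 N, or if a joint passes its speed limit or range.

### The arm

A 6-joint arm with a two-finger parallel gripper is mounted at the origin on the work surface. World frame = base frame: x ahead of the robot, y to its left, z up, the work surface at z = 0. Lengths are in m, angles in rad, forces in N, time in s.
With the tool pointing down it reaches from about 0.25 to 0.775 m from the base axis. Payload 4 kg.
Tool frame: the origin (TCP) lies between the finger pads; the fingertips stand 19 mm ahead of it and the grasp point (between the pads) is the TCP; z points along the fingers, y is the line along which they close (so a half turn about z gives the same grasp; the last joint's range is limited). The gripper opens to 85 mm and grips with 20 to 120 N. Pads are 22 mm wide; open, the fingers measure 114 mm over their backs; the gripper's body (76 mm by 85 mm) begins 54 mm behind the grasp point. The pads swing forward as they close: fully open they stand 13 mm farther back than shut.
Start: joints at [1.094, 0.087, 1.371, -0, 1.684, -0.103], TCP at [0.201, 0.512, 0.212] pointing down, gripper open.
Joint ranges: [-3.1, 3.1], [-0.76, 2.03], [0.27, 2.55], [-1.08, 4.22], [0.17, 2.65], [-2.57, 2.57]. Speed limits (rad/s): [2.79, 2.79, 3.14, 3.14, 3.14, 3.14].

### API

Orientations are given as [roll, pitch, yaw] about the fixed x, y, z axes, in that order (R = Rz(yaw) Ry(pitch) Rx(roll)).
In Python, from cell import ctrl gives the robot as it stands.
- The arm moves only by the tool jog_arm, never from a script. Its argument "deltas" is a list of rows, each a list of 3 entries, a list of its own where there are three numbers: the closure, from -1 (fully open) to 1 (shut), then the shift along the tool's x, y, z in units of 100 mm (1.0 is 100 mm), then the turn about the tool's z in units of pi rad (1.0 is pi rad). In form: [[hand, [tx, ty, tz], yaw], ...]. A call has 1 to 5 rows; each row is the pose to reach, as a shift and turn from the pose commanded when the call began, along the tool's axes at that moment, turning the shorter way round; what a row does not reach only later rows make up. A row lasts 1/10 s, in which the tool goes at most 50 mm and 8.59 degrees, less where a joint would pass 70% of its speed; a pose out of reach is approached as far as the arm can. A call with a number of a shift or a turn outside -1 to 1 is refused whole. A call with a gripper value outside its range is refused whole. The fingers move at their own pace and stop on an object; "newtons" is the grip in N (left out, the last holds). Time passes only in rows, so rows that repeat a pose let the fingers close. It gives the time, the measured TCP pose, the force, the opening and the grip force at its end, in the units of the state.
- ctrl.observe(): the state, without advancing time (a new reading comes with each control period).
- ctrl.capture(name): name is "scene" or "top" or "wrist"; returns a dict with "frame" (420x560x3 uint8, red, green, blue), "fov_y" (degrees; the focal length in pixels is half the picture's height over the tangent of half this angle, whatever the lens; pixels are square), "cx", "cy" (the principal point, pixels), "world_to_cam" (4x4, takes a point from world to camera coordinates). Camera axes: x right, y down, z forward; pixel columns grow to the right and rows downward; lengths in m; the calibration is good to about 2 mm. A picture is of the moment at which its call begins. There is no depth.
- ctrl.sign_off(): hands the job in; it is judged then, once.
Trained networks look in the newest picture that a camera, given by its name, has taken for a name from the list of things; names that differ only in an ending like _2 or _b are one class to them, and where a whole thing is asked for, a point or a joint stands for the part that bears it (a point fixed in the world has none). Each returns a list of dicts, best first, with "score" (0 to 1); they miss things now and then, are a little off and sometimes report something else, mostly with a low value. They report only what shows in the picture. A call takes as long as a camera call. They do not tell look-alikes from the thing itself.
- ctrl.look_for(camera, label): "location" ([x, y, z] in m, in world coordinates, good to about 4 mm: the middle of the surface that is visible of it).
- ctrl.cut_out(camera, label): "mask" (420x560 bool, what is visible of it).
- ctrl.place_of(camera, label): "location" ([x, y, z] in m, in world coordinates, good to about 4 mm: a listed point, or the origin of a listed thing).
The state is a dict: "clock": time; "joint_positions": joint angles; "dq": joint speeds; "effort": joint torques, N m; "position": TCP position; "eef_rot": TCP orientation; "contact_force": force on the tool from outside, world axes, zero at the start; "ft_torque": the same for the moment, N m; "opening": opening from 0.0 (shut) to 1.0 (fully open); "grip_force": force on a finger pad.
Only numpy, scipy, OpenCV 4.12 (cv2) and the standard library are available. Lean on these libraries where they do the work, as an engineer would, in place of code of your own. Each camera call takes 0.05 s, during which the arm holds its last target. There are 200 camera calls.

## Working session

There is one attempt and no reset: what is moved stays moved. The work goes in short steps, Python scripts to look and compute and a tool call to move; the robot and the scene stay as the last step left them, time stands still between calls to the robot, and variables do not carry over. Pictures are saved under pics/ and viewed, at most 10 in all, crops included, and the job is handed in when it is done.

Besides the shell and the picture viewer there is one more tool, called after "Call:" as name(argument=value, ...), one argument or row to a line, values as JSON. jog_arm: Moves the arm, as the interface text tells. Its arguments: {"type":"object","properties":{"deltas":{"type":"array","items":{"type":"array"}},"newtons":{"type":"number"}},"required":["deltas"]}

```bash
mkdir -p pics; cat > h.py <<'E'
from cell import ctrl
import numpy as np, cv2
def cap(n,f=None):
    c=ctrl.capture(n)
    if f: cv2.imwrite('pics/'+f,c['frame'][:,:,::-1])
    return c
def proj(c,p):
    f=210/np.tan(np.radians(c['fov_y'])/2);q=(np.array(c['world_to_cam'])@np.r_[p,1])[:3]
    return np.round([c['cx']+f*q[0]/q[2],c['cy']+f*q[1]/q[2]],0)
def ray(c,u,v,z):
    f=210/np.tan(np.radians(c['fov_y'])/2);T=np.array(c['world_to_cam']);R=T[:3,:3]
    o=-R.T@T[:3,3];d=R.T@np.array([(u-c['cx'])/f,(v-c['cy'])/f,1]);return o+d*(z-o[2])/d[2]
E
python3 - <<'E'
from h import *
for n in ['scene','top']:
    c=cap(n,n+'1.png')
    for l in ['neck','crucible','tile','cork','kiln','handle','lid_hinge','reamer','rest','tweezers']:
        for r in ctrl.place_of(n,l)[:4]: print(n,l,round(r['score'],2),np.round(r['location'],3),proj(c,r['location']))
a=cv2.imread('pics/scene1.png');b=cv2.imread('pics/top1.png')
s=ctrl.observe();print(s['position'],s['eef_rot'],s['clock'],s['opening'])
E
```

```text
scene neck 0.88 [ 0.397 -0.023  0.   ] [260. 187.]
scene neck 0.87 [ 0.332 -0.214 -0.001] [182. 196.]
scene neck 0.62 [ 0.444 -0.162  0.004] [216. 221.]
scene neck 0.44 [ 0.449 -0.331  0.003] [150. 251.]
scene crucible 0.58 [ 0.444 -0.331  0.013] [148. 247.]
scene tile 0.79 [ 0.45  -0.33   0.001] [151. 251.]
scene cork 0.84 [ 0.461 -0.153 -0.005] [223. 227.]
scene kiln 0.62 [ 0.605  0.224 -0.002] [384. 213.]
scene handle 0.97 [0.47  0.19  0.173] [354. 133.]
scene lid_hinge 0.68 [0.722 0.256 0.147] [446. 213.]
scene reamer 0.77 [ 0.727 -0.022  0.002] [323. 297.]
scene rest 0.94 [ 0.731 -0.285  0.001] [211. 355.]
scene tweezers 0.85 [ 0.728 -0.277  0.027] [213. 349.]
scene tweezers 0.33 [ 0.733 -0.287 -0.001] [211. 357.]
top neck 0.96 [ 0.397 -0.026  0.002] [264. 283.]
top neck 0.79 [ 0.444 -0.162  0.007] [327. 267.]
top neck 0.71 [ 0.332 -0.217  0.003] [349. 321.]
top crucible 0.65 [ 0.449 -0.323  0.014] [401. 270.]
top crucible 0.24 [ 0.731 -0.281 -0.002] [384. 149.]
top crucible 0.19 [ 0.453 -0.154 -0.003] [323. 263.]
top tile 0.75 [ 0.445 -0.331  0.003] [403. 273.]
top cork 0.97 [ 0.454 -0.154 -0.002] [323. 263.]
top cork 0.42 [ 0.728 -0.026 -0.   ] [277. 142.]
top cork 0.4 [ 0.732 -0.282  0.025] [388. 145.]
top kiln 0.18 [ 0.443 -0.164  0.007] [328. 267.]
top handle 0.7 [0.467 0.185 0.174] [152. 233.]
top handle 0.37 [ 0.45  -0.325  0.013] [402. 270.]
top reamer 0.75 [ 0.729 -0.027 -0.   ] [277. 142.]
top reamer 0.35 [ 0.443 -0.164  0.008] [328. 267.]
top rest 0.73 [ 0.729 -0.281  0.002] [384. 150.]
top tweezers 0.53 [ 0.728 -0.283  0.025] [388. 147.]
[0.20085001 0.51203042 0.21195856] [3.14151141e+00 1.15803276e-05 2.76779946e+00] 1.1 1.001090582280255
```

View pics/scene1.png

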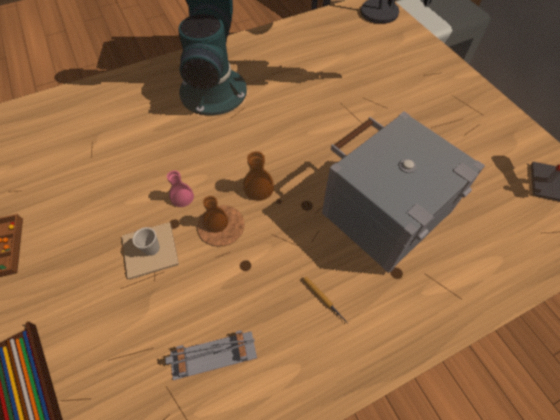

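View pics/top1.png

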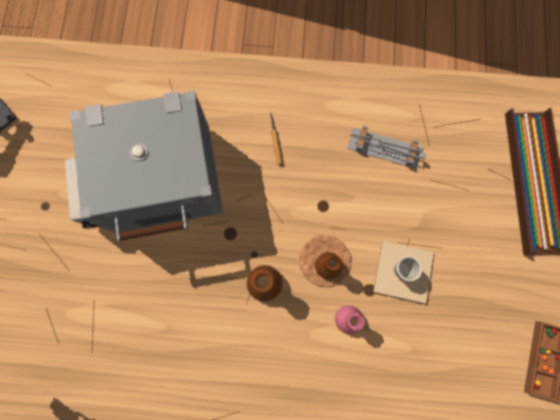

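The scene image shows three necks: the large amber one at (258,180), the pink one at (180,190), and the small amber one standing on the cork at (213,215). The one meant is the small amber neck on the cork: it isn't pink, and it is the smaller of the two ambers. In the top image it is at (328,265). The crucible is on the tile at (408,268) and the kiln handle bar runs from (120,236) to (185,227). I'll confirm with a crop and measure the kiln's yaw.

```bash
python3 - <<'E'
from h import *
for n,b in [('scene',(110,140,300,290)),('top',None)]:
    c=cap(n,n+'2.png')
    for l in ['neck','crucible','tile','cork','kiln','handle','lid_hinge']:
        for r in ctrl.place_of(n,l)[:3]:
            if r['score']>.5: print(n,l,round(r['score'],2),np.round(r['location'],3))
    im=c['frame'][:,:,::-1]
    if b: cv2.imwrite('pics/crop_s.png',cv2.resize(im[b[1]:b[3],b[0]:b[2]],None,fx=4,fy=4,interpolation=2))
    else:
        cv2.imwrite('pics/crop_k.png',cv2.resize(im[80:250,60:260],None,fx=3.5,fy=3.5,interpolation=2))
        for l in ['handle','kiln','tile']:
            for r in ctrl.cut_out(n,l)[:1]:
                print(l,r['score'],r['mask'].sum(),cv2.minAreaRect(np.argwhere(r['mask'])[:,::-1].astype(np.float32)))
        # kiln top back corners (75,108)-(193,93), bar ends
        for q,z in [((120,236),.1725),((185,227),.1725),((75,110),.197),((194,95),.197),((83,230),.197),((209,205),.197)]: print(q,ray(c,*q,z).round(3))
E
```

```text
scene neck 0.92 [ 0.445 -0.165  0.007]
scene neck 0.78 [ 0.33  -0.214 -0.   ]
scene crucible 0.91 [ 0.447 -0.328  0.013]
scene tile 0.84 [ 0.448 -0.33   0.   ]
scene cork 0.96 [ 0.461 -0.155 -0.003]
scene kiln 0.76 [ 0.606  0.227 -0.   ]
scene handle 0.75 [0.468 0.191 0.169]
scene lid_hinge 0.8 [0.722 0.256 0.152]
top neck 0.82 [ 0.444 -0.161  0.005]
top neck 0.73 [ 0.399 -0.026  0.002]
top neck 0.61 [ 0.332 -0.218  0.005]
top crucible 0.79 [ 0.45  -0.329  0.014]
top tile 0.62 [ 0.449 -0.333  0.006]
top cork 0.87 [ 0.455 -0.154 -0.   ]
top cork 0.57 [ 0.45  -0.334  0.004]
top handle 0.78 [0.467 0.19  0.171]
handle 0.57 15460 ((140.4500732421875, 167.51914978027344), (138.3505859375, 136.12722778320312), 80.34010314941406)
kiln 0.8 18403 ((138.4324188232422, 167.59458923339844), (137.76634216308594, 151.57586669921875), 80.53767395019531)
tile 0.96 2224 ((403.43603515625, 272.3520202636719), (53.933963775634766, 53.48675537109375), 10.30484676361084)
(120, 236) [0.456 0.243 0.172]
(185, 227) [0.483 0.125 0.172]
(75, 110) [0.687 0.358 0.197]
(194, 95) [0.737 0.135 0.197]
(83, 230) [0.458 0.302 0.197]
(209, 205) [0.523 0.081 0.197]
```

View pics/crop_s.png

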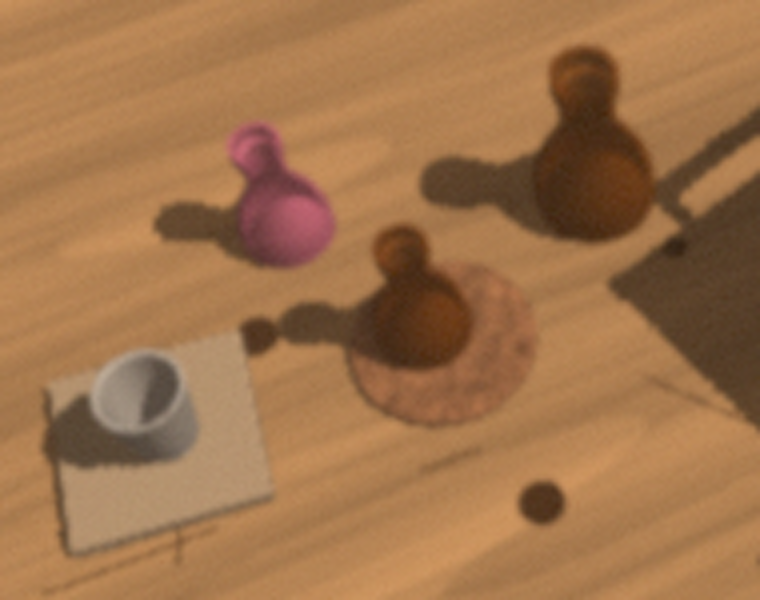

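View pics/crop_k.png

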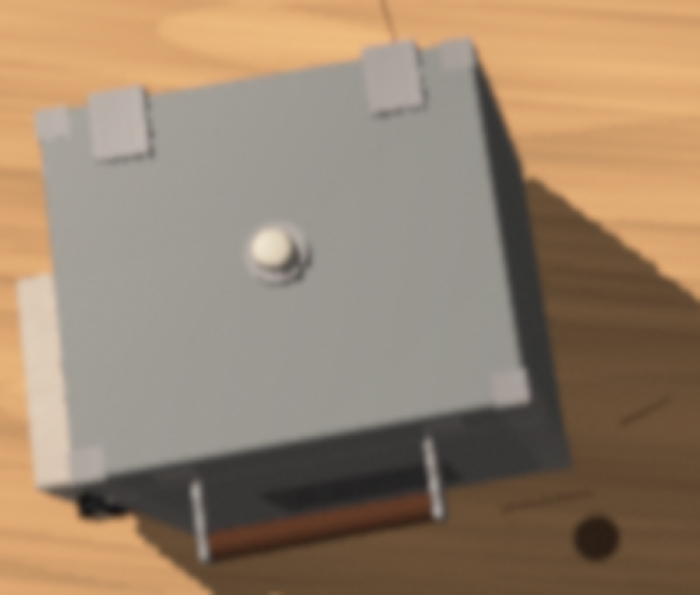

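The crops confirm the target: the small amber neck on the cork at scene (213,215), clearly smaller than the large amber at (258,180). Both views agree on neck (0.444,-0.162), crucible (0.448,-0.328), tile (0.448,-0.331) and cork (0.458,-0.154). Kiln yaw is about 13° and the bar middle is at (0.469,0.187). First I turn the tool to yaw 90° and move towards the neck.

Call:
jog_arm(
  deltas=[
    [-1,[-0.9,-0.7,-0.5],0.22],
    [-1,[-0.9,-0.7,-0.5],0.22],
    [-1,[-0.9,-0.7,-0.5],0.22],
    [-1,[-0.9,-0.7,-0.5],0.22],
    [-1,[-0.9,-0.7,-0.5],0.22],
  ],
  newtons=30,
)

```text
clock: 2.55
position: [0.2598, 0.4135, 0.263]
eef_rot: [3.14, -0.001, 2.07]
contact_force: [0.5, -0.2, -0.6]
opening: 0.993
grip_force: 0.0
```

Call:
jog_arm(
  deltas=[
    [-1,[0,0,0],0.161],
    [-1,[0,0,0],0.161],
    [-1,[0,0,0],0.161],
    [-1,[0,0,0],0.161],
  ],
)

```text
clock: 2.95
position: [0.2591, 0.414, 0.262]
eef_rot: [3.141, -0.0, 1.567]
contact_force: [-0.2, 0.8, 0.2]
opening: 1.001
grip_force: 0.0
```

Call:
jog_arm(
  deltas=[
    [-1,[-0.5,0.15,0],0],
    [-1,[-1,0.3,0],0],
    [-1,[-1,0.3,0],0],
  ],
)

```text
clock: 3.25
position: [0.2902, 0.3105, 0.2624]
eef_rot: [3.14, 0.001, 1.565]
contact_force: [0.3, 0.0, -0.3]
opening: 1.002
grip_force: 0.0
```

Call:
jog_arm(
  deltas=[
    [-1,[-0.5,0.15,0],0],
    [-1,[-1,0.3,0],0],
    [-1,[-1,0.3,0],0],
  ],
)

```text
clock: 3.55
position: [0.3204, 0.2104, 0.2624]
eef_rot: [3.14, 0.001, 1.563]
contact_force: [-0.4, 1.1, -0.1]
opening: 1.003
grip_force: 0.0
```

Call:
jog_arm(
  deltas=[
    [-1,[-0.5,0.15,0],0],
    [-1,[-1,0.3,0],0],
    [-1,[-1,0.3,0],0],
  ],
)

```text
clock: 3.85
position: [0.3504, 0.1104, 0.262]
eef_rot: [3.141, 0.001, 1.562]
contact_force: [-0.2, 0.7, 0.0]
opening: 0.998
grip_force: 0.0
```

Call:
jog_arm(
  deltas=[
    [-1,[-0.5,0.15,0],0],
    [-1,[-1,0.3,0],0],
    [-1,[-1,0.3,0],0],
  ],
)

```text
clock: 4.15
position: [0.3802, 0.0108, 0.2616]
eef_rot: [-3.141, 0.001, 1.564]
contact_force: [-0.1, 0.5, 0.2]
opening: 1.0
grip_force: 0.0
```

Call:
jog_arm(
  deltas=[
    [-1,[-0.5,0.15,0],0],
    [-1,[-1,0.3,0],0],
    [-1,[-1,0.3,0],0],
  ],
)

```text
clock: 4.45
position: [0.4103, -0.0885, 0.2611]
eef_rot: [-3.141, 0.0, 1.566]
contact_force: [-0.3, 1.4, -0.3]
opening: 0.999
grip_force: 0.0
```

Call:
jog_arm(
  deltas=[
    [-1,[-0.5,0.2,0],0],
    [-1,[-0.76,0.35,0],0],
    [-1,[-0.76,0.35,0],0],
    [-1,[-0.76,0.35,0],0],
  ],
)

```text
clock: 4.85
position: [0.4447, -0.1604, 0.2614]
eef_rot: [-3.141, -0.002, 1.572]
contact_force: [0.1, 0.1, -0.3]
opening: 0.998
grip_force: 0.0
```

Call:
jog_arm(
  deltas=[
    [-1,[0,0,0.5],0],
    [-1,[0,0,1],0],
    [-1,[0,0,1],0],
  ],
)

```text
clock: 5.15
position: [0.4364, -0.1558, 0.1509]
eef_rot: [-3.121, -0.012, 1.573]
contact_force: [-0.3, -0.3, -1.8]
opening: 1.0
grip_force: 0.0
```

Call:
jog_arm(
  deltas=[
    [-1,[0,0,0.3],0],
    [-1,[0,0,0.6],0],
    [-1,[0,0,0.85],0],
    [-1,[0,0,0.85],0],
  ],
)

```text
clock: 5.55
position: [0.4438, -0.1604, 0.0768]
eef_rot: [-3.139, -0.002, 1.572]
contact_force: [-0.4, -0.2, -0.4]
opening: 1.001
grip_force: 0.0
```

Call:
jog_arm(
  deltas=[
    [0.3,[0,0,0],0],
    [0.6,[0,0,0],0],
    [0.9,[0,0,0],0],
    [0.9,[0,0,0],0],
    [0.9,[0,0,0],0],
  ],
)

```text
clock: 6.05
position: [0.4456, -0.1625, 0.0789]
eef_rot: [3.138, 0.001, 1.571]
contact_force: [1.1, 0.6, 5.6]
opening: 0.332
grip_force: 29.2
```

Call:
jog_arm(
  deltas=[
    [0.9,[0,0,0],0],
    [0.9,[0,0,0],0],
    [0.9,[0,0,0],0],
  ],
)

```text
clock: 6.35
position: [0.4456, -0.1625, 0.0788]
eef_rot: [3.138, 0.001, 1.571]
contact_force: [0.6, -0.0, 5.9]
opening: 0.334
grip_force: 29.3
```

Call:
jog_arm(
  deltas=[
    [0.9,[0,0,-0.1],0],
    [0.9,[0,0,-0.3],0],
    [0.9,[0,0,-0.5],0],
    [0.9,[0,0,-0.5],0],
  ],
)

```text
clock: 6.75
position: [0.4456, -0.1628, 0.1299]
eef_rot: [3.137, 0.002, 1.571]
contact_force: [0.8, 0.2, -1.2]
opening: 0.326
grip_force: 29.7
```

Call:
jog_arm(
  deltas=[
    [0.9,[-0.2,0.3,0],0],
    [0.9,[-0.4,0.6,0],0],
    [0.9,[-0.6,0.9,0],0],
    [0.9,[-0.78,1,0],0],
    [0.9,[-0.78,1,0],0],
  ],
)

```text
clock: 7.25
position: [0.5442, -0.2417, 0.1245]
eef_rot: [-3.139, -0.001, 1.569]
contact_force: [0.2, -0.3, -1.6]
opening: 0.331
grip_force: 29.7
```

Call:
jog_arm(
  deltas=[
    [0.9,[0,0.25,0],0],
    [0.9,[0,0.25,0.2],0],
    [0.9,[0,0.25,0.4],0],
    [0.9,[0,0.25,0.5],0],
    [0.9,[0,0.25,0.5],0],
  ],
)

```text
clock: 7.75
position: [0.5675, -0.2386, 0.0749]
eef_rot: [-3.138, -0.003, 1.571]
contact_force: [-0.1, -0.1, -1.1]
opening: 0.33
grip_force: 30.8
```

```bash
python3 - <<'E'
from h import *
c=cap('scene','scene3.png')
s=ctrl.observe();print(s['position'],s['contact_force'])
for n in ['scene','top']:
    if n=='top': cap('top','top3.png')
    for r in ctrl.place_of(n,'neck')[:4]: print(n,round(r['score'],2),np.round(r['location'],3))
im=c['frame'][:,:,::-1]
cv2.imwrite('pics/crop3.png',cv2.resize(im[140:330,110:330],None,fx=3,fy=3,interpolation=2))
E
```

```text
[ 0.5682232  -0.23928429  0.0761986 ] [ 0.22488096 -0.81414333 -0.9710603 ]
scene 0.82 [ 0.397 -0.024 -0.002]
scene 0.7 [ 0.566 -0.243  0.001]
top 0.86 [ 0.566 -0.243  0.005]
top 0.83 [ 0.396 -0.027  0.001]
top 0.26 [ 0.732 -0.283  0.001]
```

View pics/crop3.png

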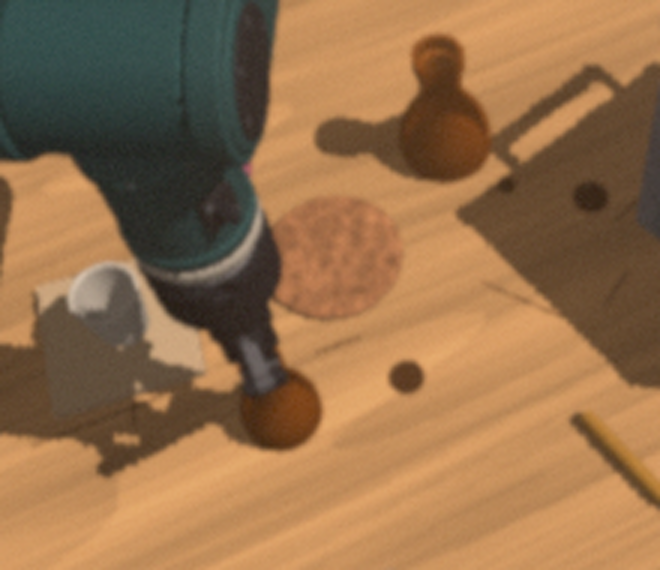

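The crop shows the neck held upright at crop (280,410), just above bare bench and clear of the tile and cork. I lower it onto the bench.

Call:
jog_arm(
  deltas=[
    [0.9,[0,0,0.03],0],
    [0.9,[0,0,0.05],0],
    [0.9,[0,0,0.05],0],
  ],
)

```text
clock: 8.25
position: [0.5697, -0.2407, 0.073]
eef_rot: [3.14, 0.002, 1.571]
contact_force: [-0.5, -0.9, 2.4]
opening: 0.328
grip_force: 31.6
```

Call:
jog_arm(
  deltas=[
    [0.2,[0,0,0],0],
    [-0.4,[0,0,0],0],
    [-1,[0,0,0],0],
    [-1,[0,0,0],0],
    [-1,[0,0,0],0],
  ],
)

```text
clock: 8.75
position: [0.569, -0.2399, 0.0717]
eef_rot: [-3.141, -0.0, 1.571]
contact_force: [0.6, 0.3, 0.5]
opening: 1.0
grip_force: 0.0
```

Call:
jog_arm(
  deltas=[
    [-1,[0,0,-0.2],0],
    [-1,[0,0,-0.6],0],
    [-1,[0,0,-1],0],
    [-1,[0,0,-1],0],
  ],
)

```text
clock: 9.15
position: [0.5724, -0.2417, 0.1802]
eef_rot: [3.129, 0.007, 1.571]
contact_force: [0.7, 0.1, -0.4]
opening: 0.995
grip_force: 0.0
```

Call:
jog_arm(
  deltas=[
    [-1,[-0.3,-0.3,0],0],
    [-1,[-0.6,-0.6,0],0],
    [-1,[-0.87,-1,0],0],
    [-1,[-0.87,-1,0],0],
  ],
)

```text
clock: 9.55
position: [0.4649, -0.3301, 0.1714]
eef_rot: [-3.139, 0.001, 1.564]
contact_force: [0.1, 0.1, -0.5]
opening: 1.003
grip_force: 0.0
```

Call:
jog_arm(
  deltas=[
    [-1,[0,-0.22,0],0],
    [-1,[0,-0.22,0],0],
    [-1,[0,-0.22,0],0],
  ],
)

```text
clock: 9.85
position: [0.4476, -0.3266, 0.1717]
eef_rot: [3.141, -0.0, 1.571]
contact_force: [1.0, -0.5, 0.5]
opening: 0.995
grip_force: 0.0
```

```bash
python3 - <<'E'
from h import *
s=ctrl.observe();print(s['position'],s['opening'])
for n in ['scene','top']:
    cap(n,n+'4.png')
    for l in ['neck','crucible']:
        for r in ctrl.place_of(n,l)[:4]: print(n,l,round(r['score'],2),np.round(r['location'],3))
E
```

```text
[ 0.44761034 -0.32664483  0.17174961] 0.9947258469380762
scene neck 0.69 [ 0.398 -0.023  0.004]
scene neck 0.68 [ 0.333 -0.215 -0.001]
scene neck 0.57 [ 0.57  -0.243  0.002]
scene crucible 0.88 [ 0.447 -0.33   0.014]
top neck 0.79 [ 0.567 -0.243  0.003]
top neck 0.77 [ 0.334 -0.217  0.005]
top neck 0.57 [ 0.393 -0.028  0.003]
top crucible 0.95 [ 0.453 -0.326  0.011]
```

Call:
jog_arm(
  deltas=[
    [-1,[0,0,0.4],0],
    [-1,[0,0,0.8],0],
    [-1,[-0.02,0,0.8],0],
  ],
)

```text
clock: 10.45
position: [0.4437, -0.3253, 0.0849]
eef_rot: [-3.131, -0.01, 1.571]
contact_force: [-1.6, 0.6, -1.6]
opening: 1.001
grip_force: 0.0
```

Call:
jog_arm(
  deltas=[
    [-1,[0,0,0.2],0],
    [-1,[0,0,0.42],0],
    [-1,[0,0,0.42],0],
  ],
)

```text
clock: 10.75
position: [0.4463, -0.3281, 0.0485]
eef_rot: [-3.138, -0.003, 1.571]
contact_force: [-1.0, 0.3, 0.1]
opening: 1.0
grip_force: 0.0
```

Call:
jog_arm(
  deltas=[
    [-0.5,[0,0,0],0],
    [0,[0,0,0],0],
    [0.6,[0,0,0],0],
    [0.6,[0,0,0],0],
    [0.6,[0,0,0],0],
  ],
)

```text
clock: 11.25
position: [0.4474, -0.3292, 0.0506]
eef_rot: [3.141, 0.001, 1.571]
contact_force: [0.0, 0.9, 0.3]
opening: 0.203
grip_force: 0.0
```

Call:
jog_arm(
  deltas=[
    [0.6,[0,0,0],0],
    [0.6,[0,0,-0.1],0],
    [0.6,[0,0,-0.3],0],
    [0.6,[0,0,-0.5],0],
    [0.6,[0,0,-0.5],0],
  ],
)

```text
clock: 11.75
position: [0.449, -0.3307, 0.1042]
eef_rot: [3.136, 0.005, 1.571]
contact_force: [-0.7, 0.7, 0.7]
opening: 0.201
grip_force: 0.0
```

The fingers closed to 0.20 with no grip force, so they missed the crucible. I'll look.

```bash
python3 - <<'E'
from h import *
a=cap('scene','scene5.png')['frame'];
for n in ['scene','top']:
    if n=='top': b=cap('top','top5.png')['frame']
    for l in ['neck','crucible']:
        for r in ctrl.place_of(n,l)[:4]: print(n,l,round(r['score'],2),np.round(r['location'],3))
w=cap('wrist','wrist5.png')['frame']
r=lambda i:cv2.resize(i[:,:,::-1],(400,300),interpolation=2)
cv2.imwrite('pics/m5.png',np.vstack([np.hstack([r(a[180:300,90:250]),r(b[200:320,330:490])]),np.hstack([r(w),r(a)])]))
E
```

```text
scene neck 0.94 [ 0.401 -0.023  0.   ]
scene neck 0.75 [ 0.33  -0.212 -0.003]
scene neck 0.58 [ 0.567 -0.243  0.002]
scene crucible 0.59 [ 0.446 -0.332  0.012]
scene crucible 0.25 [ 0.728 -0.284 -0.001]
top neck 0.89 [ 0.334 -0.217  0.001]
top neck 0.82 [ 0.397 -0.026  0.004]
top neck 0.59 [ 0.57  -0.24   0.004]
top crucible 0.84 [ 0.452 -0.327  0.012]
```

View pics/m5.png

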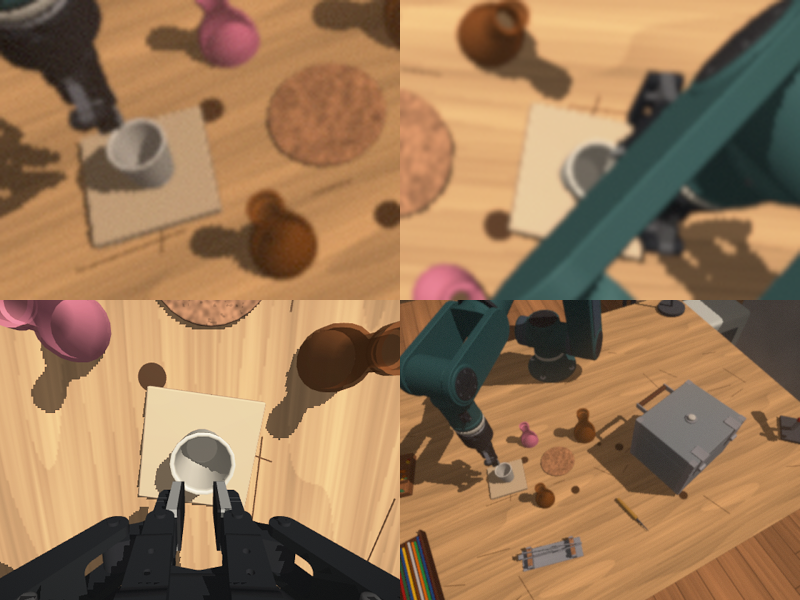

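Crucible and neck are untouched: the crucible is still on the tile at top (408,268), but the fingers hang on its −y side, although the reported pose says they should be centred on it. I'll check the reported TCP against the pictures.

```bash
python3 - <<'E'
from h import *
s=ctrl.observe();print(s['clock'],s['position'],s['eef_rot'],s['joint_positions'])
p=np.array(s['position'])
T=[]
for n in ['scene','top','wrist']:
    c=cap(n);im=c['frame'][:,:,::-1].copy()
    for q,col in [(p,(0,0,255)),(p-[0,0,.019],(0,255,0)),([.4475,-.328,.012],(255,0,0)),([.4475,-.328,.07],(255,0,255)),([.448,-.331,.012],(0,255,255))]:
        u=proj(c,q);print(n,u);cv2.circle(im,tuple(int(x) for x in u),2,col,-1)
    T.append(im)
r=lambda i:cv2.resize(i,(400,300),interpolation=2)
cv2.imwrite('pics/m6.png',np.vstack([np.hstack([r(T[0][180:300,90:250]),r(T[1][200:320,330:490])]),np.hstack([r(T[2]),r(T[1])])]))
E
```

```text
12.1 [ 0.44651075 -0.32845194  0.09852098] [-3.13980010e+00 -1.70594670e-03  1.57079157e+00] [-7.36544863e-01  1.48016612e-01  1.53074614e+00  5.99815403e-05
  1.46530375e+00 -7.36548022e-01]
scene [138. 231.]
scene [141. 235.]
scene [150. 248.]
scene [142. 237.]
scene [149. 249.]
top [415. 269.]
top [412. 270.]
top [403. 271.]
top [411. 270.]
top [404. 271.]
wrist [280. 256.]
wrist [280. 242.]
wrist [281. 208.]
wrist [281. 235.]
wrist [281. 212.]
```

View pics/m6.png

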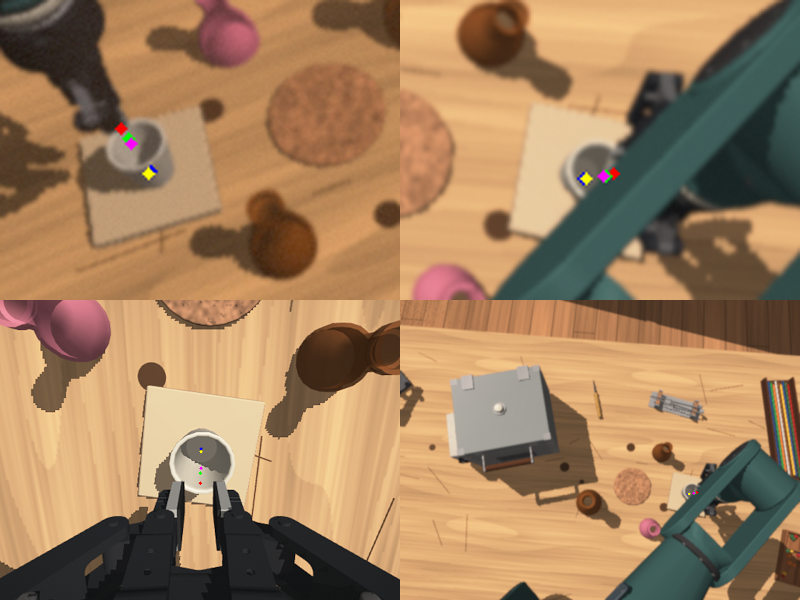

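The projected TCP (red) sits on the rim, but the fingers look about 20 mm away from it. I'll compare this with the earlier neck grasp, where the fingers were known to be right, in one composite.

```bash
python3 - <<'E'
from h import *
p=np.array([.4466,-.3285,.0986]);p3=np.array([.5682,-.2393,.0762])
cs,ct,cw=[cap(n) for n in ['scene','top','wrist']]
def mark(im,c,P,u0,v0,w,h):
    s=4
    im=cv2.resize(im[v0:v0+h,u0:u0+w],None,fx=s,fy=s,interpolation=2)
    f=lambda q:tuple(int(s*(a-b)) for a,b in zip(proj(c,q),(u0,v0)))
    for dx,col in [(0,(0,0,255))]:
        cv2.circle(im,f(P),3,col,-1)
    cv2.circle(im,f(P-[0,0,.019]),3,(0,255,0),-1)
    cv2.circle(im,f(P+[0,0,.054]),3,(255,255,0),-1)
    cv2.line(im,f(P+[-.04,0,0]),f(P+[.04,0,0]),(0,0,255),1)
    return cv2.resize(im,(400,300))
I=lambda n:cv2.imread('pics/'+n+'.png')
cv2.imwrite('pics/m7.png',np.vstack([np.hstack([mark(I('scene3'),cs,p3,160,210,80,60),mark(I('scene5'),cs,p,95,195,80,60)]),np.hstack([mark(I('top3'),ct,p3,340,180,80,60),mark(cw['frame'][:,:,::-1],cw,p,180,180,200,150)])]))
print(np.linalg.inv(cw['world_to_cam'])[:3].round(3),cw['fov_y'],cs['fov_y'],cs['cx'],cs['cy'],cw['cx'],cw['cy'])
E
```

```text
[[ 1.     0.    -0.001  0.446]
 [-0.    -0.963 -0.268 -0.261]
 [-0.001  0.268 -0.963  0.261]] 60.722743643193326 57.70299101466155 280.7385241926448 207.9411770196446 277.94027540288505 210.90969492920843
```

View pics/m7.png

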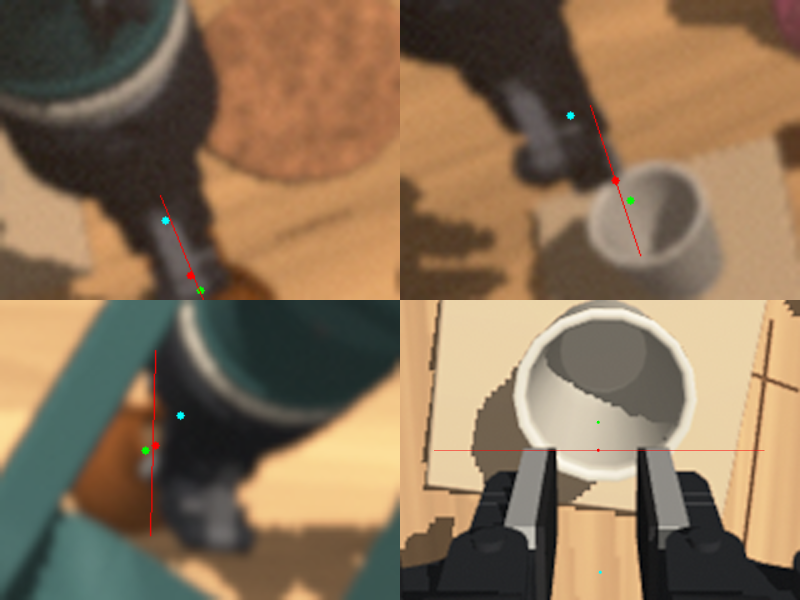

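In the wrist view the fingertips sit on the TCP's row instead of 19 mm ahead. At the neck grasp (scene, top left) the marks fit the fingers. The crucible also seems squeezed about 6 mm towards +y. I'll lift clear and compare the hand camera's pose with the reported TCP.

Call:
jog_arm(
  deltas=[
    [0.6,[0,0,-0.4],0],
    [0.6,[0,0,-0.8],0],
    [0.6,[0,0,-0.8],0],
    [0.6,[0,0,-0.8],0],
  ],
)

```text
clock: 12.8
position: [0.4477, -0.3296, 0.1815]
eef_rot: [3.139, 0.002, 1.571]
contact_force: [-0.8, -0.2, -0.6]
opening: 0.197
grip_force: 0.0
```

```bash
cat > rel.py <<'E'
from h import *
from scipy.spatial.transform import Rotation as R
def rel(tag):
    c=cap('wrist',tag+'.png');s=ctrl.observe()
    C=np.linalg.inv(c['world_to_cam']);T=np.eye(4);T[:3,:3]=R.from_euler('xyz',s['eef_rot']).as_matrix();T[:3,3]=s['position']
    X=np.linalg.inv(T)@C;print('cam in tool',X[:3,3].round(4),R.from_matrix(X[:3,:3]).as_euler('xyz',degrees=True).round(1),s['position'],s['opening'],s['clock'])
    for l in ['crucible','neck','tile','cork']:
        for r in ctrl.place_of('wrist',l)[:3]: print(l,round(r['score'],2),np.round(r['location'],3))
E
python3 - <<'E'
from rel import *
rel('w8')
for n in ['scene','top']:
    cap(n,n+'8.png')
    for r in ctrl.place_of(n,'crucible')[:1]: print(n,r['score'],np.round(r['location'],3))
    for r in ctrl.look_for(n,'crucible')[:1]: print(n,'surf',r['score'],np.round(r['location'],3))
# cup mask in top view -> rim centre from mask
c=cap('top');m=ctrl.cut_out('top','crucible')
if m:
    k=m[0]['mask'];v,u=np.nonzero(k);print('mask',m[0]['score'],u.min(),u.max(),v.min(),v.max(),ray(c,u.mean(),v.mean(),.055).round(3))
E
```

```text
cam in tool [ 0.0676 -0.0008 -0.1632] [-15.7   0.1  90. ] [ 0.4470057  -0.32887056  0.17962494] 0.20029843935338912 12.85
crucible 0.6 [ 0.449 -0.327  0.011]
neck 0.74 [ 0.331 -0.21   0.002]
scene 0.27 [0.721 0.255 0.151]
top 0.89 [ 0.449 -0.326  0.012]
top surf 0.88 [ 0.455 -0.334  0.045]
mask 0.82 394 421 257 280 [ 0.45  -0.327  0.055]
```

```bash
python3 - <<'E'
from h import *
for n in ['scene','top','wrist']: cap(n,n+'_A.png')
E
```

Call:
jog_arm(
  deltas=[
    [0,[0,0,0],0],
    [-0.2,[0,0,0],0],
    [-0.2,[0,0,0],0],
  ],
)

```text
clock: 13.9
position: [0.4471, -0.329, 0.1799]
eef_rot: [3.141, -0.0, 1.571]
contact_force: [0.2, 0.5, 1.1]
opening: 0.597
grip_force: 0.0
```

```bash
python3 - <<'E'
from h import *
s=ctrl.observe();p=np.array(s['position']);print(p,s['opening'])
T=[]
for n in ['scene','top','wrist']:
    c=cap(n,n+'_B.png');A=cv2.imread(f'pics/{n}_A.png');B=cv2.imread(f'pics/{n}_B.png')
    w,k=(80,5) if n!='wrist' else (240,5/3)
    ctr=proj(c,p);u0,v0=[int(max(0,x-w*r)) for x,r in zip(ctr,(.5,.4))];h=int(w*.75)
    for I in (A,B):
        im=cv2.resize(I[v0:v0+h,u0:u0+w],(400,300),interpolation=2)
        for q,col in [(p,(0,0,255)),(p-[0,0,.019],(0,255,0)),(p+[0,0,.054],(255,255,0)),(p+[.02,0,-.019],(0,255,0)),(p-[.02,0,.019],(0,255,0))]:
            cv2.circle(im,tuple(int(x) for x in (proj(c,q)-[u0,v0])*400/w),3,col,-1)
        T.append(im)
cv2.imwrite('pics/m9.png',np.vstack([np.hstack([T[1],T[3]]),np.hstack([T[4],T[5]])]))
E
```

```text
[ 0.44711913 -0.32900129  0.17994407] 0.5973570378334634
```

View pics/m9.png

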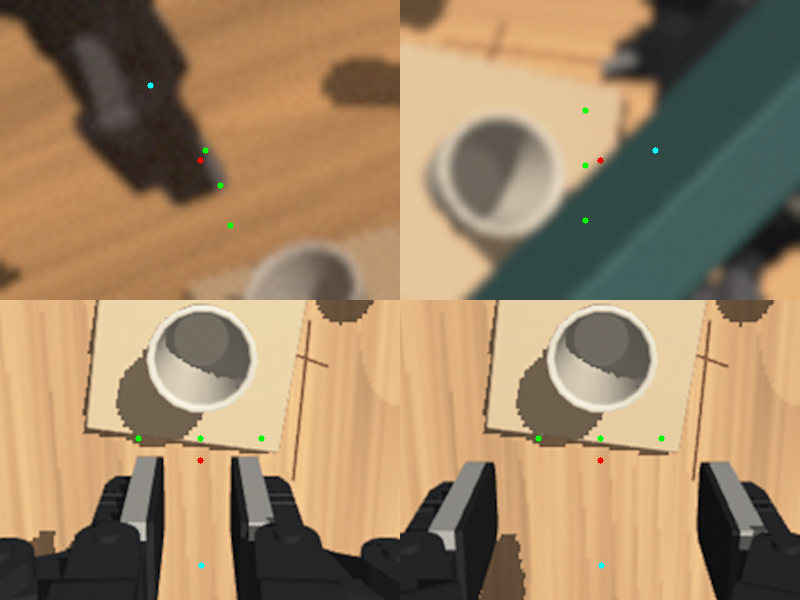

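In the wrist view the near pad edges span 4.0 px/mm. That puts the tips about 24 mm behind the reported TCP (not 19 mm ahead), laterally centred, so the fingers closed above the crucible's rim. The crucible is unmoved at (0.449,-0.327). A guarded open descent over it will show where the tips really are.

Call:
jog_arm(
  deltas=[
    [-1,[0.02,0.02,0.5],0],
    [-1,[0.02,0.02,1],0],
    [-1,[0.02,0.02,1],0],
    [-1,[0.02,0.02,1],0],
  ],
)

```text
clock: 14.45
position: [0.4487, -0.3266, 0.0795]
eef_rot: [-3.14, -0.002, 1.571]
contact_force: [0.9, -0.6, 0.8]
opening: 1.005
grip_force: 0.0
```

Call:
jog_arm(
  deltas=[
    [-1,[0,0,0.15],0],
    [-1,[0,0,0.3],0],
    [-1,[0,0,0.3],0],
    [-1,[0,0,0.3],0],
  ],
)

```text
clock: 14.85
position: [0.4493, -0.3271, 0.0501]
eef_rot: [3.141, 0.0, 1.571]
contact_force: [0.2, 0.0, 0.0]
opening: 1.002
grip_force: 0.0
```

Call:
jog_arm(
  deltas=[
    [-1,[0,0,0.05],0],
    [-1,[0,0,0.05],0],
    [-1,[0,0,0.05],0],
  ],
)

```text
clock: 15.15
position: [0.4492, -0.3271, 0.045]
eef_rot: [3.141, 0.0, 1.571]
contact_force: [-0.2, 0.3, 0.1]
opening: 1.002
grip_force: 0.0
```

```bash
python3 - <<'E'
from h import *
s=ctrl.observe();print(s['position'],s['contact_force'],s['opening'],s['joint_positions'],s['effort'])
c=cap('wrist','w10.png');cap('scene','scene10.png');cap('top','top10.png')
for q in ([.449,-.327,.012],[.449,-.327,.07]): print(proj(c,q))
E
```

```text
[ 0.44915639 -0.32705087  0.04502824] [-0.16931596  0.3070382   0.14194119] 1.0018882504888413 [-7.31443175e-01  1.91532960e-01  1.59244021e+00  4.91957367e-05
  1.35743401e+00 -7.31463647e-01] [-2.76218918e-03 -3.70777524e+01 -2.87388217e+01 -1.98264656e-04
  1.75438963e-03 -4.07827372e-05]
[280. 234.]
[280. 280.]
```

Call:
jog_arm(
  deltas=[
    [-1,[0,0,0.1],0],
    [-1,[0,0,0.18],0],
    [-1,[0,0,0.18],0],
  ],
)

```text
clock: 15.6
position: [0.4479, -0.3258, 0.0246]
eef_rot: [-3.138, -0.003, 1.571]
contact_force: [0.0, 0.0, -0.4]
opening: 1.005
grip_force: 0.0
```

Call:
jog_arm(
  deltas=[
    [-0.5,[0,0,0],0],
    [-0.2,[0,0,0],0],
    [0.1,[0,0,0],0],
    [0.1,[0,0,0],0],
    [0.1,[0,0,0],0],
  ],
)

```text
clock: 16.1
position: [0.4496, -0.3275, 0.0277]
eef_rot: [3.14, 0.001, 1.571]
contact_force: [-0.7, -0.5, 2.2]
opening: 0.59
grip_force: 31.4
```

It gripped at 50 mm width, i.e. near the rim, which confirms that the real pads sit about 35–40 mm higher than reported. I'll regrip 12 mm lower for a firmer hold.

Call:
jog_arm(
  deltas=[
    [-0.4,[0,0,0],0],
    [-0.8,[0,0,0],0],
    [-0.8,[0,0,0.06],0],
    [-0.8,[0,0,0.12],0],
    [-0.8,[0,0,0.12],0],
  ],
)

```text
clock: 16.6
position: [0.4481, -0.3261, 0.0131]
eef_rot: [-3.139, -0.002, 1.571]
contact_force: [0.5, 0.0, 0.1]
opening: 0.899
grip_force: 0.0
```

Call:
jog_arm(
  deltas=[
    [-0.3,[0,0,0],0],
    [0,[0,0,0],0],
    [0.2,[0,0,0],0],
    [0.2,[0,0,0],0],
    [0.2,[0,0,0],0],
  ],
)

```text
clock: 17.1
position: [0.4494, -0.3272, 0.0152]
eef_rot: [3.141, 0.0, 1.571]
contact_force: [0.5, -0.2, 0.4]
opening: 0.586
grip_force: 31.3
```

Call:
jog_arm(
  deltas=[
    [0.2,[0,0,0],0],
    [0.2,[0,0,-0.1],0],
    [0.2,[0,0,-0.2],0],
    [0.2,[0,0,-0.2],0],
  ],
)

```text
clock: 17.5
position: [0.4503, -0.328, 0.0373]
eef_rot: [3.138, 0.003, 1.571]
contact_force: [0.6, -0.6, -0.9]
opening: 0.589
grip_force: 31.4
```

```bash
python3 - <<'E'
from h import *
s=ctrl.observe();print(s['position'],s['contact_force'],s['opening'])
for n in ['scene','top']:
    cap(n,n+'11.png')
    for r in ctrl.place_of(n,'crucible')[:2]: print(n,r['score'],np.round(r['location'],3))
E
```

```text
[ 0.45029272 -0.32802449  0.03729137] [ 0.62574879 -0.5926712  -0.87217068] 0.5892612201076121
scene 0.69 [ 0.448 -0.328  0.035]
top 0.5 [ 0.453 -0.326  0.033]
```

Held and lifted: the cameras put the foot at z≈0.034. Now to the cork.

Call:
jog_arm(
  deltas=[
    [0.2,[0.1,0,-0.2],0],
    [0.2,[0.3,0,-0.4],0],
    [0.2,[0.6,0,-0.4],0],
    [0.2,[0.9,0.08,-0.4],0],
    [0.2,[1,0.08,-0.4],0],
  ],
)

```text
clock: 18.2
position: [0.4572, -0.2245, 0.0746]
eef_rot: [-3.141, -0.002, 1.573]
contact_force: [-0.5, -0.2, -0.9]
opening: 0.59
grip_force: 31.5
```

Call:
jog_arm(
  deltas=[
    [0.2,[0.3,0,0],0],
    [0.2,[0.6,0,0],0],
    [0.2,[0.74,0,0.2],0],
    [0.2,[0.74,0,0.4],0],
    [0.2,[0.74,0,0.55],0],
  ],
)

```text
clock: 18.7
position: [0.4563, -0.1525, 0.0184]
eef_rot: [-3.14, -0.0, 1.572]
contact_force: [-0.4, 0.1, -0.9]
opening: 0.59
grip_force: 31.5
```

Call:
jog_arm(
  deltas=[
    [0.2,[0,0,0.05],0],
    [0.2,[0,0,0.08],0],
    [0.2,[0,0,0.08],0],
  ],
)

```text
clock: 19.0
position: [0.4572, -0.1534, 0.012]
eef_rot: [-3.142, 0.0, 1.57]
contact_force: [0.2, -0.4, -0.9]
opening: 0.592
grip_force: 31.5
```

```bash
python3 - <<'E'
from h import *
s=ctrl.observe();print(s['position'],s['contact_force'],s['opening'])
for n in ['scene','top']:
    cap(n,n+'12.png')
    for l in ['crucible','cork']:
        for r in ctrl.place_of(n,l)[:2]: print(n,l,r['score'],np.round(r['location'],3))
E
```

```text
[ 0.45716795 -0.15336339  0.01196832] [ 0.21071683 -0.37106464 -0.92142521] 0.5924397435472146
scene crucible 0.46 [ 0.457 -0.16   0.007]
scene crucible 0.15 [ 0.728 -0.28   0.027]
scene cork 0.86 [ 0.458 -0.151 -0.002]
scene cork 0.18 [ 0.569 -0.244  0.002]
top cork 0.62 [ 0.454 -0.151 -0.004]
```

Just above the cork and centred. I set it down, release and rise.

Call:
jog_arm(
  deltas=[
    [0.2,[0,0,0.03],0],
    [0.2,[0,0,0.04],0],
    [0.2,[0,0,0.04],0],
  ],
)

```text
clock: 19.6
position: [0.4578, -0.1533, 0.0091]
eef_rot: [3.14, 0.001, 1.571]
contact_force: [-1.1, 0.2, 4.7]
opening: 0.59
grip_force: 31.7
```

Call:
jog_arm(
  deltas=[
    [0,[0,0,0],0],
    [-0.3,[0,0,0],0],
    [-0.9,[0,0,0],0],
    [-0.9,[0,0,0],0],
  ],
)

```text
clock: 20.0
position: [0.4568, -0.1528, 0.0075]
eef_rot: [-3.141, -0.0, 1.571]
contact_force: [0.2, 0.7, -0.2]
opening: 0.942
grip_force: 0.0
```

Call:
jog_arm(
  deltas=[
    [-1,[0,0,-0.2],0],
    [-1,[0,0,-0.6],0],
    [-1,[0,0,-1],0],
    [-1,[0,0,-1],0],
    [-1,[0,0,-1],0],
  ],
)

```text
clock: 20.5
position: [0.4578, -0.1533, 0.109]
eef_rot: [3.139, 0.001, 1.571]
contact_force: [0.3, -0.2, 0.1]
opening: 1.0
grip_force: 0.0
```

```bash
python3 - <<'E'
from h import *
s=ctrl.observe();print(s['position'],s['contact_force'],s['opening'],s['clock'])
for n in ['scene','top','wrist']:
    cap(n,n+'13.png')
    for l in ['crucible','neck']:
        for r in ctrl.place_of(n,l)[:4]: print(n,l,round(r['score'],2),np.round(r['location'],3))
E
```

```text
[ 0.45778208 -0.15328861  0.10895006] [ 0.341131   -0.22019536  0.093348  ] 0.9998053529975613 20.5
scene crucible 0.73 [ 0.455 -0.157  0.006]
scene neck 0.95 [ 0.568 -0.242  0.004]
scene neck 0.92 [ 0.398 -0.024 -0.001]
scene neck 0.73 [ 0.333 -0.215 -0.001]
scene neck 0.45 [0.474 0.189 0.171]
top crucible 0.51 [ 0.461 -0.15   0.008]
top neck 0.73 [ 0.396 -0.028  0.001]
top neck 0.5 [ 0.334 -0.217  0.003]
top neck 0.35 [ 0.447 -0.333  0.004]
wrist crucible 0.67 [ 0.46  -0.153  0.003]
wrist neck 0.71 [ 0.331 -0.213  0.   ]
wrist neck 0.67 [ 0.394 -0.029 -0.002]
```

Call:
jog_arm(
  deltas=[
    [-1,[-0.2,0.2,-0.3],0],
    [-1,[-0.5,0.6,-0.3],0],
    [-1,[-0.89,1,-0.3],0],
    [-1,[-0.89,1,-0.3],0],
  ],
)

```text
clock: 21.35
position: [0.5594, -0.2453, 0.135]
eef_rot: [-3.14, 0.0, 1.569]
contact_force: [-0.7, 0.2, -0.7]
opening: 0.999
grip_force: 0.0
```

Call:
jog_arm(
  deltas=[
    [-1,[0,0.1,0],0],
    [-1,[0,0.1,0.3],0],
    [-1,[0,0.1,0.6],0],
    [-1,[0,0.1,0.6],0],
    [-1,[0,0.1,0.6],0],
  ],
)

```text
clock: 21.85
position: [0.5666, -0.2409, 0.0782]
eef_rot: [-3.141, -0.001, 1.572]
contact_force: [0.5, -0.7, 0.2]
opening: 0.995
grip_force: 0.0
```

Call:
jog_arm(
  deltas=[
    [-1,[0,0,0.15],0],
    [-1,[0,0,0.32],0],
    [-1,[0,0,0.32],0],
    [-1,[0,0,0.32],0],
  ],
)

```text
clock: 22.25
position: [0.5674, -0.242, 0.0466]
eef_rot: [3.141, 0.0, 1.571]
contact_force: [0.9, -0.2, 0.0]
opening: 0.998
grip_force: 0.0
```

Call:
jog_arm(
  deltas=[
    [0,[0,0,0],0],
    [0.4,[0,0,0],0],
    [0.7,[0,0,0],0],
    [0.7,[0,0,0],0],
    [0.7,[0,0,0],0],
  ],
)

```text
clock: 22.75
position: [0.5676, -0.2422, 0.0467]
eef_rot: [3.14, 0.001, 1.571]
contact_force: [0.5, -0.1, 2.8]
opening: 0.364
grip_force: 29.6
```

Gripped at 31 mm, which matches the 32 mm lip. I lift it and check before travelling.

Call:
jog_arm(
  deltas=[
    [0.8,[0,0,-0.1],0],
    [0.8,[0,0,-0.3],0],
    [0.8,[0,0,-0.6],0],
    [0.8,[0,0,-0.6],0],
  ],
)

```text
clock: 23.15
position: [0.5697, -0.2434, 0.1115]
eef_rot: [3.133, 0.005, 1.571]
contact_force: [0.7, -0.6, -0.7]
opening: 0.359
grip_force: 29.9
```

```bash
python3 - <<'E'
from h import *
s=ctrl.observe();print(s['position'],s['contact_force'],s['opening'],s['clock'])
for n in ['scene','top']:
    cap(n,n+'14.png')
    for l in ['neck','tile']:
        for r in ctrl.place_of(n,l)[:4]: print(n,l,round(r['score'],2),np.round(r['location'],3))
E
```

```text
[ 0.56972617 -0.24340462  0.11150553] [ 0.68189553 -0.62975427 -0.70243624] 0.3589295240519809 23.15
scene neck 0.68 [ 0.572 -0.244  0.066]
scene neck 0.68 [ 0.397 -0.027  0.001]
scene neck 0.44 [ 0.333 -0.213 -0.003]
top neck 0.87 [ 0.564 -0.24   0.062]
top neck 0.86 [ 0.396 -0.026  0.003]
```

Call:
jog_arm(
  deltas=[
    [0.8,[-0.2,-0.2,0],0],
    [0.8,[-0.45,-0.5,0],0],
    [0.8,[-0.7,-0.8,0],0],
    [0.8,[-0.89,-1,0],0],
    [0.8,[-0.89,-1,0],0],
  ],
)

```text
clock: 23.95
position: [0.464, -0.3329, 0.1046]
eef_rot: [-3.139, -0.001, 1.566]
contact_force: [0.6, 0.2, -1.5]
opening: 0.363
grip_force: 30.1
```

Call:
jog_arm(
  deltas=[
    [0.8,[0,-0.2,0],0],
    [0.8,[0,-0.2,0.15],0],
    [0.8,[0,-0.2,0.3],0],
    [0.8,[0,-0.2,0.42],0],
    [0.8,[0,-0.2,0.42],0],
  ],
)

```text
clock: 24.45
position: [0.446, -0.3289, 0.0598]
eef_rot: [-3.137, -0.005, 1.572]
contact_force: [0.3, -0.2, -0.6]
opening: 0.36
grip_force: 30.3
```

```bash
python3 - <<'E'
from h import *
s=ctrl.observe();print(s['position'],s['contact_force'],s['opening'],s['clock'])
for n in ['scene','top']:
    cap(n,n+'15.png')
    for l in ['neck','tile']:
        for r in ctrl.place_of(n,l)[:4]: print(n,l,round(r['score'],2),np.round(r['location'],3))
E
```

```text
[ 0.44598574 -0.32885276  0.05984921] [ 0.34133388 -0.21775643 -0.61045329] 0.36048104767498534 24.45
scene neck 0.9 [ 0.332 -0.214 -0.001]
scene neck 0.87 [ 0.447 -0.327  0.012]
scene neck 0.72 [ 0.398 -0.025  0.001]
scene tile 0.97 [ 0.446 -0.328  0.002]
top neck 0.9 [ 0.394 -0.026  0.001]
top neck 0.7 [ 0.735 -0.28  -0.001]
top neck 0.58 [ 0.329 -0.217  0.004]
top neck 0.51 [0.467 0.185 0.173]
top tile 0.89 [ 0.451 -0.332  0.003]
```

Call:
jog_arm(
  deltas=[
    [0.8,[0,0,0.02],0],
    [0.8,[0,0,0.03],0],
    [0.8,[0,0,0.03],0],
  ],
)

```text
clock: 25.05
position: [0.447, -0.3309, 0.0608]
eef_rot: [-3.142, -0.0, 1.571]
contact_force: [0.8, 0.2, -1.0]
opening: 0.36
grip_force: 30.3
```

Call:
jog_arm(
  deltas=[
    [0.1,[0,0,0],0],
    [-0.4,[0,0,0],0],
    [-1,[0,0,0],0],
    [-1,[0,0,0],0],
  ],
)

```text
clock: 25.45
position: [0.4472, -0.3311, 0.0611]
eef_rot: [3.141, 0.0, 1.571]
contact_force: [0.8, -1.3, 0.0]
opening: 0.936
grip_force: 0.0
```

Call:
jog_arm(
  deltas=[
    [-1,[0,0,-0.2],0],
    [-1,[0,0,-0.6],0],
    [-1,[0,0,-1],0],
    [-1,[0,0,-1],0],
    [-1,[0,0,-1],0],
  ],
)

```text
clock: 25.95
position: [0.4478, -0.3316, 0.1626]
eef_rot: [3.139, 0.002, 1.571]
contact_force: [-0.3, 0.6, -0.7]
opening: 0.998
grip_force: 0.0
```

Call:
jog_arm(
  deltas=[
    [-1,[0,0,-0.5],0],
    [-1,[0,0,-1],0],
    [-1,[0,0,-1],0],
  ],
)

```text
clock: 26.25
position: [0.4489, -0.3325, 0.2676]
eef_rot: [3.133, 0.008, 1.571]
contact_force: [0.8, -0.7, 1.1]
opening: 1.0
grip_force: 0.0
```

```bash
python3 - <<'E'
from h import *
s=ctrl.observe();print(s['position'],s['contact_force'],s['opening'],s['clock'])
I=[]
for n in ['scene','top']:
    I.append(cap(n,n+'16.png')['frame'][:,:,::-1])
    for l in ['neck','crucible','handle','kiln','lid_hinge']:
        for r in ctrl.place_of(n,l)[:3]: print(n,l,round(r['score'],2),np.round(r['location'],3))
E
```

```text
[ 0.44886502 -0.33253005  0.26762872] [ 0.76684573 -0.66877309  1.09426353] 1.000343029996243 26.25
scene neck 0.96 [ 0.403 -0.024  0.001]
scene neck 0.64 [ 0.33  -0.215 -0.002]
scene neck 0.55 [ 0.448 -0.331  0.014]
scene crucible 0.92 [ 0.456 -0.158  0.006]
scene handle 0.75 [0.47  0.188 0.173]
scene handle 0.53 [ 0.605  0.223 -0.002]
scene kiln 0.93 [ 0.606  0.224 -0.001]
scene lid_hinge 0.59 [0.721 0.254 0.15 ]
top neck 0.86 [ 0.445 -0.329  0.012]
top neck 0.58 [ 0.333 -0.216  0.001]
top neck 0.56 [ 0.395 -0.026  0.001]
top crucible 0.82 [ 0.462 -0.152  0.006]
top handle 0.72 [0.465 0.189 0.174]
top kiln 0.68 [0.468 0.188 0.173]
top kiln 0.22 [ 0.447 -0.332  0.005]
```

Swap done: neck at (0.447,-0.330,0.013) and crucible at (0.459,-0.155,0.006), both on target. Now to the handle at (0.468,0.188,0.1725) with kiln yaw about 14°. I allow for the measured +40 mm finger offset and use a narrowed opening.

Call:
jog_arm(
  deltas=[
    [0.25,[0.5,0,0],0],
    [0.25,[1,0,0],0],
    [0.25,[1,0,0],0],
  ],
)

```text
clock: 27.15
position: [0.4473, -0.2264, 0.2618]
eef_rot: [3.14, -0.002, 1.577]
contact_force: [0.2, -0.5, 0.9]
opening: 0.512
grip_force: 0.0
```

Call:
jog_arm(
  deltas=[
    [0.25,[0.5,0,0],0],
    [0.25,[1,0,0],0],
    [0.25,[1,0,0],0],
  ],
)

```text
clock: 27.45
position: [0.4472, -0.1268, 0.2617]
eef_rot: [3.14, -0.002, 1.578]
contact_force: [0.4, -0.4, -0.0]
opening: 0.374
grip_force: 0.0
```

Call:
jog_arm(
  deltas=[
    [0.25,[0.5,0,0],0],
    [0.25,[1,0,0],0],
    [0.25,[1,0,0],0],
  ],
)

```text
clock: 27.75
position: [0.4473, -0.0271, 0.2614]
eef_rot: [3.14, -0.002, 1.578]
contact_force: [1.0, -0.9, 0.4]
opening: 0.371
grip_force: 0.0
```

Call:
jog_arm(
  deltas=[
    [0.25,[0.5,0,0],0],
    [0.25,[1,0,0],0],
    [0.25,[1,0,0],0],
  ],
)

```text
clock: 28.05
position: [0.4473, 0.0726, 0.261]
eef_rot: [3.141, -0.002, 1.578]
contact_force: [-0.0, -0.1, -0.7]
opening: 0.375
grip_force: 0.0
```

Call:
jog_arm(
  deltas=[
    [0.25,[0.5,0.05,0],-0.04],
    [0.25,[1,0.1,0],-0.078],
    [0.25,[1,0.15,0],-0.078],
    [0.25,[1,0.15,0],-0.078],
    [0.25,[1,0.15,0],-0.078],
  ],
)

```text
clock: 28.55
position: [0.4627, 0.167, 0.2607]
eef_rot: [-3.141, 0.001, 1.813]
contact_force: [0.0, -0.9, 0.8]
opening: 0.375
grip_force: 0.0
```

```bash
python3 - <<'E'
from h import *
s=ctrl.observe();p=np.array(s['position']);print(p,s['eef_rot'],s['opening'],s['clock'])
c=cap('wrist','w17.png')
for r in ctrl.place_of('wrist','handle')[:3]: print(round(r['score'],2),np.round(r['location'],3))
H=np.array([.468,.188,.1725]);k=np.radians(14);y=np.array([-np.sin(k),np.cos(k),0])
print('bar',[proj(c,H+y*t) for t in(-.06,0,.06)])
m=ctrl.cut_out('top','handle')
im=c['frame'][:,:,::-1].copy()
for t in(-.06,0,.06): cv2.circle(im,tuple(int(v) for v in proj(c,H+y*t)),3,(0,0,255),-1)
cs=ctrl.capture('scene')['frame'][:,:,::-1]
cv2.imwrite('pics/m17.png',np.hstack([cv2.resize(im,(400,300)),cv2.resize(cs[180:300,90:250],(400,300))]))
# brown bar line fit in wrist frame
hsv=cv2.cvtColor(c['frame'],cv2.COLOR_RGB2HSV)
for t in(-.04,-.02,0,.02,.04):
    u,v=proj(c,H+y*t).astype(int);col=c['frame'][v-40:v+41,u].astype(int) if 40<=v<379 and 0<=u<560 else []
    if len(col): print(u,v,[tuple(x) for x in col[::8]])
E
```

```text
[0.46271721 0.16702259 0.26074158] [-3.14105794e+00  1.14603144e-03  1.81300617e+00] 0.3750695802996296 28.55
0.64 [0.468 0.188 0.175]
bar [array([293., 261.]), array([294., 183.]), array([295.,  94.])]
293 236 [(np.int64(113), np.int64(73), np.int64(52)), (np.int64(112), np.int64(73), np.int64(53)), (np.int64(111), np.int64(72), np.int64(52)), (np.int64(110), np.int64(71), np.int64(51)), (np.int64(110), np.int64(71), np.int64(50)), (np.int64(109), np.int64(69), np.int64(50)), (np.int64(109), np.int64(70), np.int64(50)), (np.int64(109), np.int64(69), np.int64(49)), (np.int64(108), np.int64(68), np.int64(49)), (np.int64(105), np.int64(66), np.int64(46)), (np.int64(134), np.int64(105), np.int64(75))]
294 210 [(np.int64(121), np.int64(77), np.int64(55)), (np.int64(119), np.int64(76), np.int64(54)), (np.int64(118), np.int64(77), np.int64(55)), (np.int64(119), np.int64(76), np.int64(55)), (np.int64(117), np.int64(76), np.int64(55)), (np.int64(117), np.int64(75), np.int64(55)), (np.int64(116), np.int64(75), np.int64(54)), (np.int64(115), np.int64(75), np.int64(53)), (np.int64(115), np.int6
[... 925 characters left out ...]
np.int64(55)), (np.int64(121), np.int64(77), np.int64(55)), (np.int64(119), np.int64(76), np.int64(54)), (np.int64(118), np.int64(77), np.int64(55)), (np.int64(119), np.int64(76), np.int64(55))]
295 125 [(np.int64(125), np.int64(99), np.int64(72)), (np.int64(209), np.int64(200), np.int64(191)), (np.int64(127), np.int64(83), np.int64(58)), (np.int64(127), np.int64(83), np.int64(59)), (np.int64(126), np.int64(81), np.int64(57)), (np.int64(125), np.int64(81), np.int64(57)), (np.int64(125), np.int64(82), np.int64(58)), (np.int64(126), np.int64(82), np.int64(58)), (np.int64(125), np.int64(81), np.int64(57)), (np.int64(125), np.int64(81), np.int64(58)), (np.int64(124), np.int64(80), np.int64(57))]
```

View pics/m17.png

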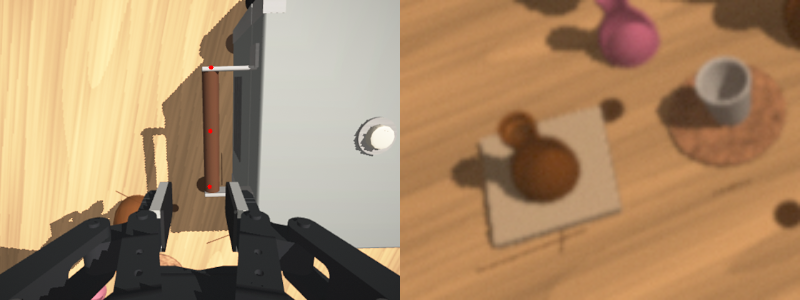

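The neck stands upright on the tile and the crucible upright on the cork mat (right panel). The red points lie along the brown bar (left panel, 209–211, 67–188), so the bar pose is confirmed. I centre over the bar and descend.

Call:
jog_arm(
  deltas=[
    [0.25,[0.19,0.07,0.2],0],
    [0.25,[0.19,0.07,0.5],0],
    [0.25,[0.19,0.07,0.7],0],
    [0.25,[0.19,0.07,0.7],0],
    [0.25,[0.19,0.07,0.7],0],
  ],
)

```text
clock: 29.25
position: [0.4644, 0.1886, 0.1914]
eef_rot: [3.141, 0.0, 1.815]
contact_force: [-0.4, 0.2, -0.5]
opening: 0.378
grip_force: 0.0
```

Call:
jog_arm(
  deltas=[
    [0.25,[0,0,0.1],0],
    [0.25,[0,0,0.2],0],
    [0.25,[0,0,0.3],0],
    [0.25,[0,0,0.3],0],
    [0.25,[0,0,0.3],0],
  ],
)

```text
clock: 29.75
position: [0.464, 0.1891, 0.1605]
eef_rot: [-3.141, -0.0, 1.816]
contact_force: [0.4, 0.1, -0.6]
opening: 0.37
grip_force: 0.0
```

Call:
jog_arm(
  deltas=[
    [0.25,[0,0,0.1],0],
    [0.25,[0,0,0.2],0],
    [0.25,[0,0,0.28],0],
    [0.25,[0,0,0.28],0],
  ],
)

```text
clock: 30.15
position: [0.463, 0.1888, 0.1308]
eef_rot: [-3.138, 0.0, 1.816]
contact_force: [-0.3, -0.7, 0.7]
opening: 0.374
grip_force: 0.0
```

```bash
python3 - <<'E'
from h import *
s=ctrl.observe();p=np.array(s['position']);print(p,s['eef_rot'],s['contact_force'],s['opening'],s['clock'])
c=cap('wrist','w18.png')
H=np.array([.468,.188,.1725])
print(proj(c,H))
for v in (250,265,280,300,320,340):
    g=c['frame'][v].astype(int);br=[u for u in range(180,400) if g[u,0]-g[u,2]>40 and g[u,0]<150];print(v,(br[0],br[-1],len(br)) if br else None)
E
```

```text
[0.46304508 0.1888134  0.13075692] [-3.13775685e+00  2.79702912e-05  1.81588701e+00] [-0.28384658 -0.67734382  0.65407687] 0.3738270741515578 30.15
[293. 306.]
250 (180, 337, 125)
265 (180, 316, 82)
280 (180, 316, 80)
300 (180, 304, 60)
320 (238, 318, 39)
340 (234, 322, 43)
```

No contact on the way down. I close on the bar firmly.

Call:
jog_arm(
  deltas=[
    [0.5,[0,0,0],0],
    [0.9,[0,0,0],0],
    [0.9,[0,0,0],0],
    [0.9,[0,0,0],0],
    [0.9,[0,0,0],0],
  ],
  newtons=45,
)

```text
clock: 30.7
position: [0.47, 0.1906, 0.1347]
eef_rot: [3.127, -0.0, 1.816]
contact_force: [12.8, 2.8, -4.9]
opening: 0.17
grip_force: 43.8
```

Gripped: 14.5 mm reading on the 16 mm bar, 44 N. I lift along the hinge arc, first to about 10°.

Call:
jog_arm(
  deltas=[
    [0.9,[0,0.07,-0.11],0],
    [0.9,[0,0.09,-0.22],0],
    [0.9,[0,0.11,-0.335],0],
    [0.9,[0,0.14,-0.445],0],
    [0.9,[0,0.14,-0.445],0],
  ],
)

```text
clock: 31.2
position: [0.4771, 0.1926, 0.1796]
eef_rot: [-3.141, -0.0, 1.816]
contact_force: [-6.1, -1.1, -2.6]
opening: 0.169
grip_force: 44.1
```

```bash
cat > lid.py <<'E'
from h import *
s=ctrl.observe();print(s['position'],s['contact_force'],s['opening'],s['grip_force'],s['clock'])
k=np.radians(14);ax=np.array([np.cos(k),np.sin(k)])
for n in ['scene','top']:
    cap(n,n+'_l.png')
    for r in ctrl.place_of(n,'handle')[:2]:
        L=r['location'];d=(np.array([.7205,.2535])-L[:2])@ax
        print(n,round(r['score'],2),np.round(L,3),'lid deg',round(np.degrees(np.arctan2(L[2]-.15,d))-4.98,1))
E
python3 lid.py
```

```text
[0.47713376 0.19257858 0.17964212] [-6.10181218 -1.11923835 -2.59179097] 0.16876308325238615 44.1087931394577 31.2
scene 0.94 [0.477 0.189 0.216] lid deg 9.8
top 0.65 [0.476 0.188 0.218] lid deg 10.0
```

Call:
jog_arm(
  deltas=[
    [0.9,[0,0.0,-0.11],0],
    [0.9,[0,0.04,-0.22],0],
    [0.9,[0,0.08,-0.32],0],
    [0.9,[0,0.12,-0.425],0],
    [0.9,[0,0.12,-0.425],0],
  ],
)

```text
clock: 31.9
position: [0.4919, 0.1966, 0.2224]
eef_rot: [3.135, -0.001, 1.816]
contact_force: [4.4, 4.3, -7.6]
opening: 0.171
grip_force: 44.1
```

Call:
jog_arm(
  deltas=[
    [0.9,[0,0.05,-0.1],0],
    [0.9,[0,0.105,-0.2],0],
    [0.9,[0,0.165,-0.3],0],
    [0.9,[0,0.226,-0.39],0],
    [0.9,[0,0.226,-0.39],0],
  ],
)

```text
clock: 32.4
position: [0.5123, 0.2023, 0.261]
eef_rot: [3.138, -0.002, 1.817]
contact_force: [-0.8, 4.5, -5.1]
opening: 0.17
grip_force: 44.4
```

```bash
python3 lid.py
```

```text
[0.5123025  0.20230122 0.2610482 ] [-0.75696313  4.4654269  -5.05927602] 0.16957675229853966 44.38265562057495 32.4
scene 0.95 [0.515 0.2   0.294] lid deg 29.1
scene 0.43 [ 0.728 -0.281  0.028] lid deg -49.9
top 0.78 [0.509 0.2   0.297] lid deg 29.0
```

Call:
jog_arm(
  deltas=[
    [0.9,[0,0.07,-0.1],0],
    [0.9,[0,0.14,-0.19],0],
    [0.9,[0,0.22,-0.28],0],
    [0.9,[0,0.31,-0.365],0],
    [0.9,[0,0.31,-0.365],0],
  ],
)

```text
clock: 33.1
position: [0.5401, 0.21, 0.2974]
eef_rot: [-3.141, -0.003, 1.818]
contact_force: [-5.8, 5.0, 1.0]
opening: 0.166
grip_force: 44.8
```

Call:
jog_arm(
  deltas=[
    [0.9,[0,0,0],0],
    [0.9,[0,0,0],0],
    [0.9,[0,0,0],0],
  ],
)

```text
clock: 33.4
position: [0.5393, 0.2097, 0.2966]
eef_rot: [-3.14, -0.003, 1.818]
contact_force: [-4.9, 6.3, -0.2]
opening: 0.17
grip_force: 44.8
```

```bash
python3 lid.py; python3 lid.py
```

```text
[0.53930327 0.20970771 0.29662606] [-4.88965683  6.25733302 -0.17257013] 0.16977086567666136 44.75506603717804 33.4
scene 0.94 [0.54  0.209 0.33 ] lid deg 39.1
scene 0.71 [ 0.449 -0.33   0.013] lid deg -23.7
top 0.8 [0.538 0.209 0.329] lid deg 38.7
[0.53929378 0.20972117 0.29659197] [-4.93803346  5.1286047   0.31347569] 0.17182534198899088 44.75190281867981 33.6
scene 0.72 [0.539 0.206 0.331] lid deg 39.0
top 0.57 [0.537 0.208 0.33 ] lid deg 38.5
```

The lid is at 39–40° by both cameras and by TCP travel. I hold, do a final check and hand in.

Call:
jog_arm(
  deltas=[
    [0.9,[0,0,0],0],
    [0.9,[0,0,0],0],
    [0.9,[0,0,0],0],
    [0.9,[0,0,0],0],
    [0.9,[0,0,0],0],
  ],
)

```text
clock: 34.3
position: [0.5393, 0.2097, 0.2966]
eef_rot: [-3.14, -0.003, 1.818]
contact_force: [-5.5, 5.2, 0.1]
opening: 0.168
grip_force: 44.8
```

```bash
python3 lid.py; python3 - <<'E'
from h import *
for n in ['scene','top']:
    cap(n)
    for l in ['neck','crucible','reamer','rest','tweezers']:
        for r in ctrl.place_of(n,l)[:3]:
            if r['score']>.4: print(n,l,round(r['score'],2),np.round(r['location'],3))
print(ctrl.sign_off())
E
```

```text
[0.53927081 0.20972871 0.29657805] [-5.50611023  5.18895196  0.06021869] 0.1675498044562087 44.75139856338501 34.3
scene 0.7 [0.543 0.209 0.329] lid deg 39.5
scene 0.19 [0.606 0.224 0.001] lid deg -56.5
top 0.69 [0.539 0.207 0.331] lid deg 38.9
scene neck 0.96 [ 0.334 -0.216 -0.   ]
scene neck 0.95 [ 0.398 -0.024 -0.001]
scene neck 0.91 [ 0.449 -0.332  0.013]
scene crucible 0.72 [ 0.456 -0.156  0.009]
scene crucible 0.51 [0.538 0.21  0.33 ]
scene reamer 0.58 [ 0.726 -0.021 -0.001]
scene rest 0.6 [ 0.732 -0.284 -0.001]
scene tweezers 0.67 [ 0.73  -0.28   0.028]
top neck 0.86 [ 0.333 -0.215  0.003]
top neck 0.74 [ 0.444 -0.328  0.013]
top neck 0.73 [ 0.399 -0.026  0.003]
top crucible 0.97 [ 0.46  -0.15   0.008]
top reamer 0.55 [ 0.732 -0.025 -0.002]
top rest 0.77 [ 0.734 -0.283 -0.   ]
top tweezers 0.82 [ 0.73  -0.283  0.028]
the job is handed in; nothing more can be done
None
```

The job is handed in at about 34 s: by the cameras, the neck stands on the tile, the crucible on the cork mat, the lid is held by its handle at about 39°, and the reamer, rest and tweezers have not moved; the judge's verdict was not shown.

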